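Set the swivel holder to 40 degrees and load the square bar

ROBOT

A 6-joint arm with a two-finger parallel gripper is mounted at the origin on the work surface. World frame = base frame: x ahead of the robot, y to its left, z up, the work surface at z = 0. Lengths are in mm, angles in degrees, forces in N, time in s.
With the tool pointing down it reaches from about 400 to 825 mm from the base axis. Payload 7 kg.
Tool frame: the origin (TCP) lies midway between the tips of the shut fingers; the grasp point (between the pads) lies 19 mm behind it (bot.grip_depth is the distance from the TCP to the grasp point, in mm); z points along the fingers, y is the line along which they close (so a half turn about z gives the same grasp; the last joint's range is limited). The gripper opens to 88 mm and grips with 3 to 60 N. Pads are 19 mm wide; open, the fingers measure 130 mm over their backs; the gripper's body (78 mm by 193 mm) begins 47 mm behind the grasp point.
Start: joints at [92.309, 20.546, 0.682, 0, -70.136, -16.507], TCP at [165.569, 654.356, 226.561] pointing down, gripper open.
Joint ranges: [-176.03, 176.03], [-82.01, 121.73], [-58.28, 71.71], [-173.87, 95.51], [-174.79, -0.11], [-173.66, 173.66]. Speed limits (degrees/s): [136.94, 136.94, 172.46, 180, 180, 180].

INTERFACE

Orientations are given as [roll, pitch, yaw] about the fixed x, y, z axes, in that order (R = Rz(yaw) Ry(pitch) Rx(roll)).
In Python, from workcell import bot gives the robot as it stands.
- The arm moves only by the tool jog_arm, never from a script. Its argument "increments" is a list that holds one entry, the list of rows, each a list of 7 numbers: the shift along the tool's x, y, z in m, then the turn, a rotation vector about the tool's x, y, z in rad, then the gripper's target within -1 to 1 (shut at 1, half-way at 0, fully open at -1). A call has exactly 8 rows; each row shifts and turns the commanded pose from where the row before left it, along the tool's axes as they then stand; what a row does not reach is not made up. A row lasts 1/12 s, in which the tool goes at most 41.7 mm and 7.16 degrees, less where a joint would pass 70% of its speed; a pose out of reach is approached as far as the arm can. A call with a gripper value outside its range is refused whole. The fingers move at their own pace and stop on an object; "grip_force" is the grip in N (left out, the last holds). Time passes only in rows, so rows that do not move let the fingers close, or fill a call up. It gives the time, the measured TCP pose, the force, the opening and the grip force at its end, in the units of the state.
- bot.read_state(): the state, without advancing time (a new reading comes with each control period).
- bot.snapshot(name): name is "scene" or "top"; returns a dict with "pixels" (420x560x3 uint8, red, green, blue), "mtx" (3x3 intrinsics, pixels), "k1" (the pictures are not rectified: a ray, as slopes to the right and down, at radius r is drawn at 1 + k1 r^2 times it, then the intrinsics apply), "rvec" (rotation vector, rad) and "tvec" (3), from world to camera coordinates, as OpenCV has them. Camera axes: x right, y down, z forward; pixel columns grow to the right and rows downward; lengths in mm; the calibration is good to about 2 mm. A picture is of the moment at which its call begins. There is no depth.
- bot.finish_job(): hands the job in; it is judged then, once.
The state is a dict: "clock": time; "joints": joint angles; "qvel": joint speeds; "joint_efforts": joint torques, N m; "position": TCP position; "eef_rot": TCP orientation; "ft_force": force on the tool from outside, world axes, zero at the start; "torque": the same for the moment, N m; "width": finger opening in mm; "grasp_force": force on a finger pad.
Only numpy, scipy, OpenCV 4.12 (cv2) and the standard library are available. Lean on these libraries where they do the work, as an engineer would, in place of code of your own. Each camera call takes 0.05 s, during which the arm holds its last target. There are 200 camera calls.

TASK

Get the bar ready for its angled cut: first turn the swivel work-holder until its scale reads 40 degrees at the index line. Then take the square aluminium bar out of the stock rack and lay it centred and fully down in the two saddles, the scale still reading 40 (in the rack you can only get hold of its end, and the saddles leave room only at its middle, so put it down in between and take it again). Leave the other stock and tools where they are.

Things in the scene. Friction and masses are not known exactly. Their poses are not given: they have to be found in the camera images.
- swivel (a joint): Turning of the swivel holder's disc about its upright axis: the value in rad is what its scale reads (40 degrees = 0.698); it grows as the disc turns anticlockwise seen from above. Travel -0.05 to 2.6, starts from 1.25 to 2.25. Stiff: stays where it is left, takes about 6 N sideways at the handle. Reading = angle, anticlockwise, from index x to saddle x.
- zero (a point): Zero line on the rim of the white-faced disc (176 mm across, top 22 mm above the bench), 80 mm from its axis along the disc's +x; a round dot stands either side of it. From it the black scale lines run clockwise seen from above, to 180: a short line every 5 degrees, a longer one every 10, the longest every 30. So 40 is the first 10-degree line after the first longest.
- index (a point): Middle of the index line, where the scale is read: a black line on a small white block fixed to the holder's round green base (230 mm across, 12 mm high, fixed to the bench), just outside the disc, 102.5 mm from its axis, 22 mm above the bench. x points outward from the disc's axis along the line, z up.
- handle (a point): Handle of the disc: an upright black round post, 16 mm across, on an arm at the rim, 108 mm from the disc's axis along the disc's +y (square to the saddles), so it moves on a circle of 108 mm radius about the axis. The point is on the post's axis, 60 mm above the bench; the post spans heights 30 to 80 mm. Axes as the disc's.
- saddle (a point): Where the bar's centre lies when seated: on the disc's axis, 52.5 mm above the bench; x along the two dark steel saddles, z up, turning with the disc; the bar may lie either way round. Each saddle spans 36 to 82 mm out along +x and -x: channel 30 mm wide, floor 40, walls to 54, flared lips to 63 mm above the bench (52 mm over the lips). Between the saddles it is open down to the disc (22 mm).
- bar_center (a point): Centre of the plain aluminium square bar: 25 x 25 x 180 mm, about 0.3 kg; x along its length, z up. At the start it lies in one of the rack's three pigeonholes, its underside 30 mm above the bench, with 50 to 65 mm sticking out of the open front: the bar that sticks out farthest. The two others are flat or L-shaped and 130 mm long.
- rack: Low plywood stock rack, fixed: 140 mm deep (x), 218 wide (y), 74 high, origin under its centre; open front at its own -x, 70 mm from the origin, towards the robot; closed at the back. Pigeonholes at y = -70, 0, +70 mm, 62 mm wide, floor 30 and roof underside 66 mm above the bench; bars lie along x. The bench in front of it is clear for 200 mm.
- flatbar: Aluminium flat bar 130 x 32 x 8 mm lying in another pigeonhole; leave it. Origin under its centre, x along it.
- anglebar: Aluminium L-shaped bar 130 x 25 x 25 mm lying in another pigeonhole; leave it. Origin under its centre, x along it.
- hammer: Hammer lying on the bench, left of the robot; leave it. Origin at its underside, x along it.
- square: Try square, dark wooden stock 120 mm along its x, steel blade 160 mm along its y; lying left of the holder; leave it.
- tape: Yellow tape measure, 65 x 38 x 60 mm, beyond the holder; leave it. Origin under its centre.
- offcut: Dark steel block 60 x 50 x 40 mm beyond the holder; leave it. Origin under its centre.
- wrench: Wrench lying left of and beyond the holder; leave it. Origin at its underside, x along it.
- clamp: Bar clamp with orange jaws, 240 mm long, lying to the right of the rack; leave it. Origin under its rail, x along it.
Things that resemble listed ones, but are neither listed nor needed, are in the scene too. Leave any orange look-alike of the part that bears bar_center alone. Of the things that look like the part that bears swivel, the larger one is meant.

How it is judged (in metres and radians):
On the way, in this order (a step that is already met when the one before it is completed fails the run):
1. the scale is set: it reads 40 degrees (within 3) and the disc is still (value of joint swivel between 0.646 and 0.75 rad and velocity of joint swivel between -0.03 and 0.03 rad/s), for 0.2 s.
2. the square bar lies fully down and centred in both saddles (x of bar_center in the frame of saddle between -0.015 and 0.015 m and y of bar_center in the frame of saddle between -0.005 and 0.005 m and z of bar_center in the frame of saddle between -0.0025 and 0.0025 m and angle between the x axis of bar_center and the x axis of saddle, either way round below 0.08 rad and linear speed of bar below 0.02 m/s and angular speed of bar below 0.1 rad/s), for 0.2 s.
At the end, for the whole second after the job is handed in: The scale reads 40 degrees within 3 degrees (0.646 to 0.750 rad), the disc still; the square bar rests in both saddles, its centre within 15 mm of the disc's axis along the saddles, 5 mm across and 2.5 mm in height of the seated position, in line with them within 0.08 rad, either way round, at rest (all of step 1 and all of step 2); the robot touches nothing.
It fails at once if the flat bar or the angle bar in the rack is moved more than 4 cm (distance of any of flatbar, anglebar from where it was at the start of the episode above 0.04 m).
It fails at once if another tool or thing on the bench (hammer, try square, tape measure, steel offcut, wrench, bar clamp) is moved more than 4 cm (distance of any of hammer, square, tape, offcut, wrench, clamp from where it was at the start of the episode above 0.04 m).
It also fails if it takes over 72 s, if anything falls off the work surface, if the arm or the gripper's body presses on something with over 40 N, if the wrist force passes 120 N, or if a joint passes its speed limit or range.

## Working session

There is one attempt and no reset: what is moved stays moved. The work goes in short steps, Python scripts to look and compute and a tool call to move; the robot and the scene stay as the last step left them, time stands still between calls to the robot, and variables do not carry over. Pictures are saved under pics/ and viewed, at most 10 in all, crops included, and the job is handed in when it is done.

Besides the shell and the picture viewer there is one more tool, called in YAML: its name, and indented under it one key for each argument. jog_arm: Moves the arm, as the interface text tells. Its arguments: {"type":"object","properties":{"increments":{"type":"array"},"grip_force":{"type":"number"}},"required":["increments"]}

```bash
mkdir -p pics
cat > h.py <<'E'
import numpy as np, cv2
from workcell import bot
def snap(n,f=None):
    s=bot.snapshot(n)
    if f: cv2.imwrite('pics/'+f,s['pixels'][:,:,::-1])
    return s
def ray(s,uv,z):
    "pixels -> world points on plane z"
    uv=np.array(uv,float).reshape(-1,2); K=np.array(s['mtx'],float).reshape(3,3)
    d=np.c_[(uv[:,0]-K[0,2])/K[0,0],(uv[:,1]-K[1,2])/K[1,1]]; p=d.copy()
    for _ in range(20): p=d/(1+s['k1']*(p**2).sum(1,keepdims=True))
    R=cv2.Rodrigues(np.array(s['rvec'],float))[0]; C=-R.T@np.array(s['tvec'],float).ravel()
    w=np.c_[p,np.ones(len(p))]@R
    return C+w*((z-C[2])/w[:,2:])
def pix(s,P):
    R=cv2.Rodrigues(np.array(s['rvec'],float))[0]; P=np.array(P,float).reshape(-1,3)@R.T+np.array(s['tvec'],float).ravel()
    q=P[:,:2]/P[:,2:]; q=q*(1+s['k1']*(q**2).sum(1,keepdims=True)); K=np.array(s['mtx']).reshape(3,3)
    return q*[K[0,0],K[1,1]]+K[:2,2]
E
python3 - <<'E'
from h import *
for n in('scene','top'):
    s=snap(n,n+'0.png'); R=cv2.Rodrigues(np.array(s['rvec'],float))[0]; print(n,s['mtx'],s['k1'],-R.T@np.array(s['tvec']).ravel())
print(bot.read_state())
E
```

```text
scene [[503.13179617   0.         269.92687354]
 [  0.         503.13179617 204.65172876]
 [  0.           0.           1.        ]] 0.003937162584575601 [1060.64615705  447.24842718 1304.15679966]
top [[473.04676429   0.         279.35175028]
 [  0.         473.04676429 213.18411454]
 [  0.           0.           1.        ]] -0.06457991864510658 [ 301.00923222  -43.29168091 1265.04310475]
{'clock': 0.1, 'joints': array([ 9.23072407e+01,  2.05873857e+01,  6.39130352e-01, -1.55922440e-02,
       -7.01353851e+01, -1.65067787e+01]), 'qvel': array([ 0.08194571, -0.11677231,  0.0941145 ,  0.0113454 , -0.07924221,
       -0.12378229]), 'joint_efforts': array([-8.46014300e-04, -5.84161699e+01,  2.93753546e+01,  7.01555237e+00,
        1.01990972e-02, -4.98977806e-05]), 'position': array([165.51056734, 653.95208606, 225.72331574]), 'eef_rot': array([ 1.79915642e+02, -9.71218658e-03, -1.42048397e+01]), 'ft_force': array([ 0.0831087 ,  0.10349577, -0.01078393]), 'torque': array([-0.04171788, -0.00455912, -0.08123176]), 'grasp_force': 0.0, 'width': 87.50988403449128}
```

View pics/scene0.png

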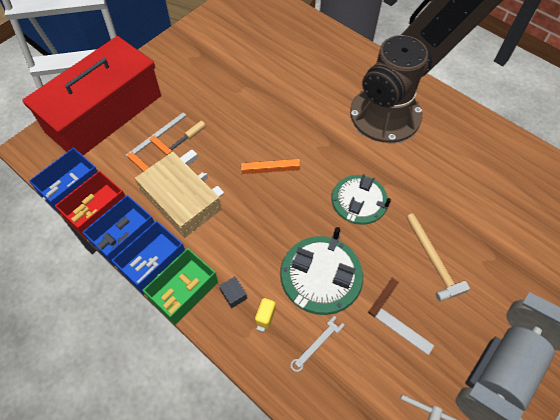

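View pics/top0.png

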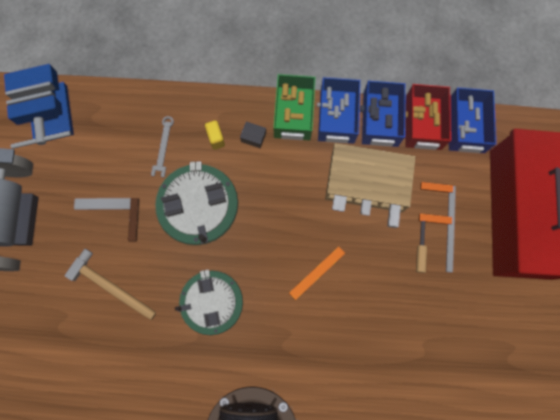

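The top view shows the large holder at (196,203), with its handle at (202,233) and its index at (195,167). The rack is at (371,176), and the bar sticking out farthest is at about (395,215). I'll zoom in on both next.

Run:
```python
from h import *
a=cv2.imread('pics/top0.png');b=cv2.imread('pics/scene0.png')
u=lambda i,x,y,w,h,k:cv2.resize(i[y:y+h,x:x+w],None,fx=k,fy=k,interpolation=cv2.INTER_CUBIC)
A=u(a,146,155,100,100,4);B=u(b,272,225,100,100,4);C=u(a,322,180,100,50,4);D=u(b,130,145,100,50,4)
cv2.imwrite('pics/c1.png',np.vstack([np.hstack([A,B]),np.hstack([C,D])]))
s=bot.snapshot('top'); t=bot.snapshot('scene')
for n,s,c in(('top',s,(196,203)),('scene',t,(322,275))):
    im=s['pixels'];hsv=cv2.cvtColor(im,cv2.COLOR_RGB2HSV)
    g=cv2.inRange(hsv,(55,90,20),(95,255,140)); 
    cs,_=cv2.findContours(g,cv2.RETR_EXTERNAL,cv2.CHAIN_APPROX_NONE)
    for k in cs:
        if cv2.contourArea(k)>500:
            h=cv2.convexHull(k)[:,0]; P=ray(s,h+0.0,12)[:,:2].astype(np.float32)
            print(n,k[:,0].mean(0),cv2.fitEllipse(P))
    w=cv2.inRange(hsv,(0,0,120),(180,50,255)); m=np.zeros_like(w); cv2.circle(m,c,62,255,-1)
    cs,_=cv2.findContours(w&m,cv2.RETR_EXTERNAL,cv2.CHAIN_APPROX_NONE)
    for k in cs:
        if cv2.contourArea(k)>15:
            P=ray(s,cv2.convexHull(k)[:,0],22)[:,:2].astype(np.float32)
            print(n,'white',cv2.contourArea(k),P.mean(0),cv2.minEnclosingCircle(P))
```

```text
top [294.17948718 106.01025641] ((890.8003540039062, -52.26042556762695), (119.70954895019531, 278.26763916015625), 88.7681655883789)
top white 2452.5 [577.89343 184.14728] ((597.0370483398438, 200.1901397705078), 102.33258819580078)
top white 161.0 [677.51654 307.8815 ] ((686.5274047851562, 307.68682861328125), 39.65428924560547)
scene [177.9807074  286.26366559] ((866.2940063476562, -63.52599334716797), (172.53407287597656, 215.8233184814453), 94.89453887939453)
scene [340.99557522 283.71238938] ((584.569580078125, 202.48153686523438), (223.37164306640625, 226.54312133789062), 127.62108612060547)
scene [298.2826087 261.       ] ((590.0706176757812, 170.46356201171875), (155.03111267089844, 207.24697875976562), 100.46994018554688)
scene white 176.0 [686.8161  315.72293] ((688.5750122070312, 318.06549072265625), 35.093711853027344)
scene white 2338.5 [567.4698  207.61002] ((595.3082885742188, 203.90182495117188), 102.93293762207031)
```

View pics/c1.png

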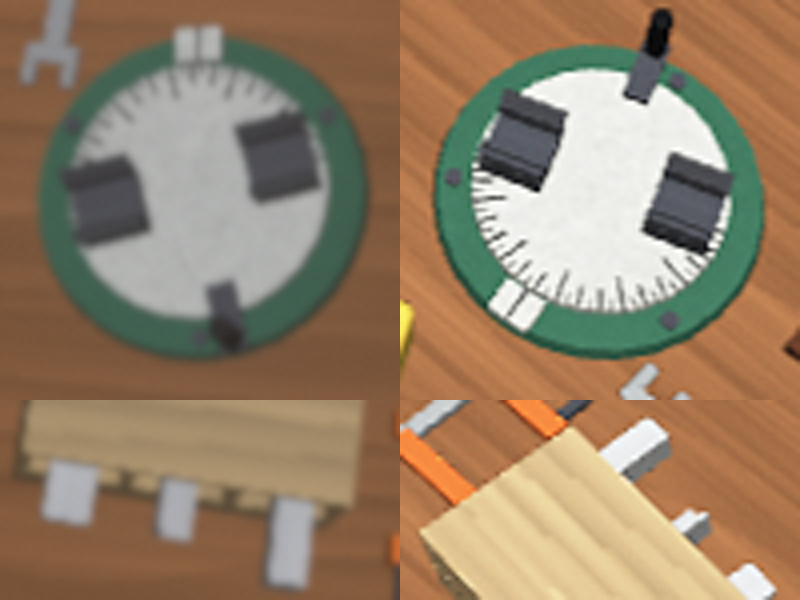

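Run:
```python
from h import *
a=cv2.imread('pics/top0.png')[:,:,::-1];b=cv2.imread('pics/scene0.png')[:,:,::-1]
st=bot.snapshot('top'); ss=bot.snapshot('scene')
for n,s,c in(('top',st,(196,203)),('scene',ss,(322,275))):
    hsv=cv2.cvtColor(s['pixels'],cv2.COLOR_RGB2HSV)
    g=cv2.inRange(hsv,(55,50,20),(100,255,160)); m=np.zeros_like(g); cv2.circle(m,c,50,255,-1); g&=m
    h=cv2.convexHull(cv2.findNonZero(g))[:,0]
    print(n,cv2.fitEllipse(ray(s,h,12)[:,:2].astype(np.float32)))
    d=cv2.inRange(hsv,(0,0,0),(180,255,95))&m&~g
    cs,_=cv2.findContours(d,cv2.RETR_EXTERNAL,cv2.CHAIN_APPROX_NONE)
    for k in cs:
        if cv2.contourArea(k)>60: print(' dark',cv2.contourArea(k),k[:,0].mean(0),ray(s,k[:,0].mean(0),55)[0],ray(s,k[:,0].mean(0),80)[0])
c=lambda x,y,X,Y,ox,oy:[ox+(x-X)/4-.4,oy+(y-Y)/4-.4]
print('index top',ray(st,c(198,43,0,0,146,155),22),'scene',ray(ss,c(518,303,400,0,272,225),22))
print('post top: scene',ray(ss,c(660,16,400,0,272,225),80),'top',ray(st,c(230,340,0,0,146,155),80))
print('zero/handle arm root scene',ray(ss,c(641,88,400,0,272,225),30))
print('bar top',ray(st,[c(x,y,0,400,322,180) for x,y in((268,585),(305,588),(275,498),(312,502))],55))
print('bar scene tip',ray(ss,[c(x,y,400,400,130,145) for x,y in((646,418),(669,436),(598,466))],55))
print('rack front roof corners top',ray(st,[c(x,y,0,400,322,180) for x,y in((25,450),(350,508))],74))
for s in(st,ss):
    hsv=cv2.cvtColor(s['pixels'],cv2.COLOR_RGB2HSV)
    w=cv2.inRange(hsv,(0,0,120),(180,50,255)); cc=(395,215) if s is st else (188,156)
    m=np.zeros_like(w); cv2.circle(m,cc,16,255,-1); P=cv2.findNonZero(w&m); r=cv2.minAreaRect(P); print(r,ray(s,cv2.boxPoints(r),55)[:,:2])
```

```text
top ((582.126953125, 196.1485137939453), (219.6674041748047, 220.58685302734375), 134.41036987304688)
 dark 306.0 [171.47058824 204.97058824] [563.03581305 252.13641352  55.        ] [557.62223357 246.0327447   80.        ]
 dark 282.5 [215.50769231 193.35384615] [602.65047444 139.38488606  55.        ] [596.41843937 135.61071127  80.        ]
 dark 202.5 [210.08978328 217.99071207] [535.51512624 146.97554661  55.        ] [530.67013574 143.04454558  80.        ]
scene ((579.1928100585938, 200.5933074951172), (220.06556701660156, 243.3957977294922), 113.5872802734375)
 dark 90.0 [341.375 282.6  ] [584.65830248 265.94039359  55.        ] [594.18448555 269.56900198  80.        ]
 dark 89.0 [346.    269.025] [546.2180882  251.65794786  55.        ] [556.51359452 255.57239798  80.        ]
 dark 175.5 [303.35051546 260.06185567] [601.90296238 150.39313821  55.        ] [611.08401945 156.33425163  80.        ]
index top [[686.11732298 208.4203149   22.        ]] scene [[682.26199373 212.1993113   22.        ]]
post top: scene [[479.62791891 164.32330025  80.        ]] top [[473.76300831 1
[... 307 characters left out ...]
47237556 -340.6213573    55.        ]
 [ 548.50213063 -315.42765513   55.        ]
 [ 603.21994481 -335.49033788   55.        ]]
rack front roof corners top [[ 622.17878028 -154.80441118   74.        ]
 [ 598.681227   -368.09684057   74.        ]]
((394.3963317871094, 214.9329071044922), (10.270133018493652, 22.0863094329834), 6.34019136428833) [[ 549.0681736  -318.45081824]
 [ 608.57606431 -323.65841321]
 [ 607.45662501 -350.87099432]
 [ 547.94158119 -345.38530821]]
((189.14865112304688, 157.1081085205078), (11.043525695800781, 15.925926208496094), 54.462318420410156) [[ 592.82259427 -345.02367403]
 [ 542.89487617 -340.63562177]
 [ 553.19078774 -301.96842859]
 [ 602.47377661 -306.72927016]]
```

```bash
cat >> h.py <<'E'
from scipy.spatial.transform import Rotation as Ro
def plan(xyz,yaw,N,tilt=None):
    s=bot.read_state(); R0=Ro.from_euler('xyz',s['eef_rot'],degrees=True); R1=Ro.from_euler('xyz',tilt if tilt is not None else [180,0,yaw],degrees=True)
    w=(R0.inv()*R1).as_rotvec()/N
    S=sum(Ro.from_rotvec(w*k).as_matrix() for k in range(N))
    d=np.linalg.solve(R0.as_matrix()@S,np.array(xyz)-s['position'])/1000
    print(N,'rows:',np.round(d,4),np.round(w,4),'deg/row',round(np.degrees(np.linalg.norm(w)),1),'mm/row',round(1000*np.linalg.norm(d),1))
    return d,w
E
python3 -c "
from h import *
plan([478,163,130],19,24)"
```

```text
24 rows: [0.0126 0.0211 0.004 ] [ 0.      0.     -0.0241] deg/row 1.4 mm/row 24.9
```

jog_arm:
  increments:
    - [[0.0126, 0.0211, 0.004, 0, 0, -0.0241, -1], [0.0126, 0.0211, 0.004, 0, 0, -0.0241, -1], [0.0126, 0.0211, 0.004, 0, 0, -0.0241, -1], [0.0126, 0.0211, 0.004, 0, 0, -0.0241, -1], [0.0126, 0.0211, 0.004, 0, 0, -0.0241, -1], [0.0126, 0.0211, 0.004, 0, 0, -0.0241, -1], [0.0126, 0.0211, 0.004, 0, 0, -0.0241, -1], [0.0126, 0.0211, 0.004, 0, 0, -0.0241, -1]]

```text
clock: 0.97
position: [237.7, 470.5, 194.5]
eef_rot: [-180.0, 0.0, -3.1]
ft_force: [0.3, -0.9, 1.1]
width: 87.8
grasp_force: 0.0
```

jog_arm:
  increments:
    - [[0.0126, 0.0211, 0.004, 0, 0, -0.0241, -1], [0.0126, 0.0211, 0.004, 0, 0, -0.0241, -1], [0.0126, 0.0211, 0.004, 0, 0, -0.0241, -1], [0.0126, 0.0211, 0.004, 0, 0, -0.0241, -1], [0.0126, 0.0211, 0.004, 0, 0, -0.0241, -1], [0.0126, 0.0211, 0.004, 0, 0, -0.0241, -1], [0.0126, 0.0211, 0.004, 0, 0, -0.0241, -1], [0.0126, 0.0211, 0.004, 0, 0, -0.0241, -1]]

```text
clock: 1.63
position: [343.4, 305.1, 162.7]
eef_rot: [-180.0, -0.0, 8.0]
ft_force: [0.9, 0.1, -0.3]
width: 87.6
grasp_force: 0.0
```

jog_arm:
  increments:
    - [[0.0126, 0.0211, 0.004, 0, 0, -0.0241, -1], [0.0126, 0.0211, 0.004, 0, 0, -0.0241, -1], [0.0126, 0.0211, 0.004, 0, 0, -0.0241, -1], [0.0126, 0.0211, 0.004, 0, 0, -0.0241, -1], [0.0126, 0.0211, 0.004, 0, 0, -0.0241, -1], [0.0126, 0.0211, 0.004, 0, 0, -0.0241, -1], [0.0126, 0.0211, 0.004, 0, 0, -0.0241, -1], [0.0126, 0.0211, 0.004, 0, 0, -0.0241, -1]]

```text
clock: 2.3
position: [479.1, 162.9, 130.5]
eef_rot: [-180.0, -0.0, 19.0]
ft_force: [-0.7, 0.5, -0.8]
width: 87.8
grasp_force: 0.0
```

```bash
python3 -c "
from h import *
s=bot.read_state();print(s['position'],s['eef_rot'],s['joints'])
plan([478,163,42],19,8)
a=snap('scene')['pixels'][:,:,::-1];b=snap('top')['pixels'][:,:,::-1]
u=lambda i,x,y:cv2.resize(i[y:y+120,x:x+80],None,fx=5,fy=5,interpolation=cv2.INTER_CUBIC)
cv2.imwrite('pics/c2.png',np.hstack([u(a,290,195),u(b,160,155)]))"
```

```text
[479.0568721  162.91765207 130.54914591] [-1.79991102e+02 -2.07318726e-02  1.90104992e+01] [ 4.10566253e+01  9.67371653e+00 -2.79872490e+01 -5.87794167e-04
 -5.23164788e+01  6.79542347e+01]
8 rows: [-0.0001 -0.0001  0.0111] [-0. -0.  0.] deg/row 0.0 mm/row 11.1
```

View pics/c2.png

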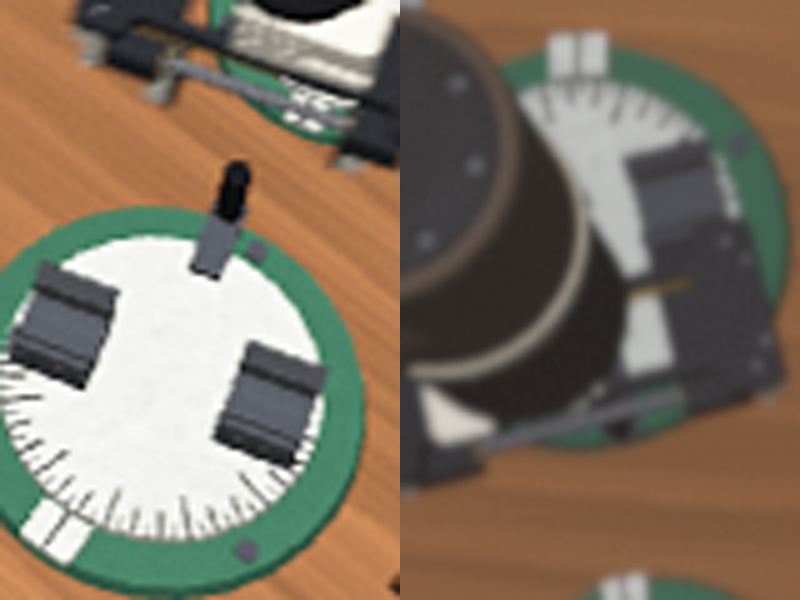

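The scene view shows the post top at about (337,229), directly below the open fingers. I'll descend and grip it.

jog_arm:
  increments:
    - [[0, 0, 0.011, 0, 0, 0, -1], [0, 0, 0.011, 0, 0, 0, -1], [0, 0, 0.011, 0, 0, 0, -1], [0, 0, 0.011, 0, 0, 0, -1], [0, 0, 0.011, 0, 0, 0, -1], [0, 0, 0.011, 0, 0, 0, -1], [0, 0, 0.011, 0, 0, 0, -1], [0, 0, 0.01, 0, 0, 0, -1]]

```text
clock: 3.07
position: [478.1, 164.3, 43.1]
eef_rot: [-180.0, -0.0, 18.9]
ft_force: [0.5, 0.4, 0.1]
width: 87.8
grasp_force: 0.0
```

jog_arm:
  increments:
    - [[0, 0, 0, 0, 0, 0, 0.7], [0, 0, 0, 0, 0, 0, 1], [0, 0, 0, 0, 0, 0, 1], [0, 0, 0, 0, 0, 0, 1], [0, 0, 0, 0, 0, 0, 1], [0, 0, 0, 0, 0, 0, 1], [0, 0, 0, 0, 0, 0, 1], [0, 0, 0, 0, 0, 0, 1]]
  grip_force: 15

```text
clock: 3.73
position: [478.4, 164.0, 43.8]
eef_rot: [-180.0, -0.0, 18.9]
ft_force: [-0.2, 0.7, -0.5]
width: 39.9
grasp_force: 0.0
```

jog_arm:
  increments:
    - [[0, 0, 0, 0, 0, 0, 1], [0, 0, 0, 0, 0, 0, 1], [0, 0, 0, 0, 0, 0, 1], [0, 0, 0, 0, 0, 0, 1], [0, 0, 0, 0, 0, 0, 1], [0, 0, 0, 0, 0, 0, 1], [0, 0, 0, 0, 0, 0, 1], [0, 0, 0, 0, 0, 0, 1]]

```text
clock: 4.4
position: [478.3, 163.8, 43.5]
eef_rot: [180.0, 0.0, 18.9]
ft_force: [1.7, -2.3, 0.1]
width: 15.4
grasp_force: 15.0
```

jog_arm:
  increments:
    - [[0.0001, -0.0047, 0, 0, 0, 0.0436, 1], [0.0001, -0.0047, 0, 0, 0, 0.0436, 1], [0.0001, -0.0047, 0, 0, 0, 0.0436, 1], [0.0001, -0.0047, 0, 0, 0, 0.0436, 1], [0.0001, -0.0047, 0, 0, 0, 0.0436, 1], [0.0001, -0.0047, 0, 0, 0, 0.0436, 1], [0.0001, -0.0047, 0, 0, 0, 0.0436, 1], [0.0001, -0.0047, 0, 0, 0, 0.0436, 1]]

```text
clock: 5.07
position: [472.4, 200.3, 43.5]
eef_rot: [179.9, 0.0, -1.2]
ft_force: [3.5, -6.0, 0.6]
width: 15.5
grasp_force: 15.0
```

jog_arm:
  increments:
    - [[0.0001, -0.0047, 0, 0, 0, 0.0436, 1], [0.0001, -0.0047, 0, 0, 0, 0.0436, 1], [0.0001, -0.0047, 0, 0, 0, 0.0436, 1], [0.0001, -0.0047, 0, 0, 0, 0.0436, 1], [0.0001, -0.0047, 0, 0, 0, 0.0436, 1], [0.0001, -0.0047, 0, 0, 0, 0.0436, 1], [0.0001, -0.0047, 0, 0, 0, 0.0436, 1], [0.0001, -0.0047, 0, 0, 0, 0.0436, 1]]

```text
clock: 5.73
position: [479.0, 236.5, 43.5]
eef_rot: [179.9, 0.0, -21.2]
ft_force: [0.6, -5.5, 4.3]
width: 15.7
grasp_force: 15.0
```

jog_arm:
  increments:
    - [[0.0001, -0.0047, 0, 0, 0, 0.0436, 1], [0.0001, -0.0047, 0, 0, 0, 0.0436, 1], [0.0001, -0.0047, 0, 0, 0, 0.0436, 1], [0.0001, -0.0047, 0, 0, 0, 0.0436, 1], [0.0001, -0.0047, 0, 0, 0, 0.0436, 1], [0.0001, -0.0047, 0, 0, 0, 0.0436, 1], [0, 0, 0, 0, 0, 0, 1], [0, 0, 0, 0, 0, 0, 1]]

```text
clock: 6.4
position: [492.4, 262.1, 43.5]
eef_rot: [179.9, 0.0, -36.0]
ft_force: [-3.0, -1.3, 4.9]
width: 15.9
grasp_force: 15.0
```

```bash
python3 -c "
from h import *
s=bot.read_state();p=s['position'];print(p,s['eef_rot'],s['joints'][5])
c=np.array([581,199.5]);v=p[:2]-c;print(np.hypot(*v),np.degrees(np.arctan2(v[1],v[0]))%360)
a=snap('scene')['pixels'][:,:,::-1]
cv2.imwrite('pics/c3.png',cv2.resize(a[225:325,270:370],None,fx=6,fy=6,interpolation=cv2.INTER_CUBIC))"
```

```text
[492.36742868 262.11643584  43.51394292] [ 1.79929738e+02  3.01467580e-02 -3.60314053e+01] 5.868791399320486
108.51981725010795 144.75986187731567
```

View pics/c3.png

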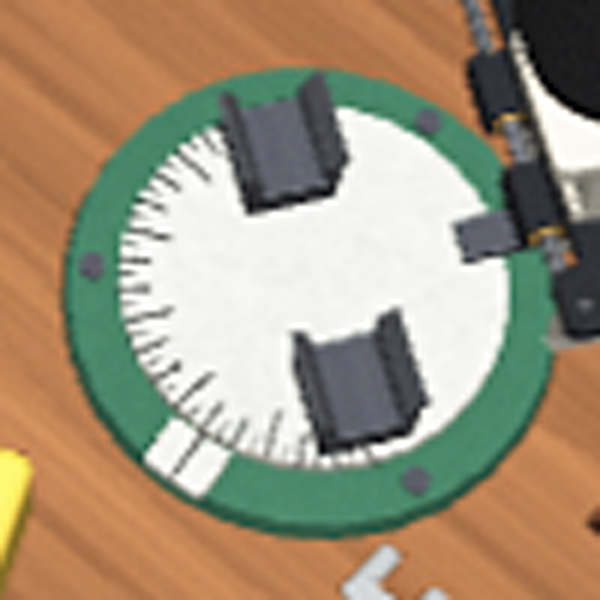

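The index line is at about (302,300) in the full picture, and the scale is readable. I'll read the tick angles by casting rays.

```bash
cat > rd.py <<'E'
from h import *
def prof(c,z=22):
    s=bot.snapshot('scene'); g=cv2.cvtColor(s['pixels'],cv2.COLOR_RGB2GRAY).astype(np.float32)
    th=np.radians(np.arange(-60,110,.5)); rs=np.arange(60,108,1.)
    T,R=np.meshgrid(th,rs)
    q=pix(s,np.c_[c[0]+(R*np.cos(T)).ravel(),c[1]+(R*np.sin(T)).ravel(),np.full(R.size,z)]).astype(np.float32)
    return np.degrees(th),rs,cv2.remap(g,q[:,0].reshape(R.shape),q[:,1].reshape(R.shape),cv2.INTER_CUBIC)
if __name__=='__main__':
    th,rs,I=prof((581,199.5))
    from scipy.signal import find_peaks
    for a,b in((66,70),(72,75),(78,84),(98,106)):
        p=255-I[(rs>=a)&(rs<=b)].mean(0); k,d=find_peaks(p,prominence=10); print(a,b,[(float(th[i]),int(x)) for i,x in zip(k,d['prominences'])])
    cv2.imwrite('pics/strip.png',cv2.resize(I[::-1,::-1].clip(0,255).astype(np.uint8),(780,300)))
E
python3 rd.py
```

```text
66 70 [(-34.0, 103), (-3.5, 101), (26.5, 75), (40.5, 196), (45.5, 14), (74.0, 43)]
72 75 [(-54.0, 89), (-44.0, 61), (-34.0, 134), (-24.000000000000004, 72), (-14.0, 83), (-4.0, 152), (6.000000000000001, 54), (16.0, 26), (26.0, 85), (45.5, 204), (72.0, 46), (79.5, 12)]
78 84 [(-54.0, 136), (-49.5, 75), (-44.0, 99), (-39.5, 33), (-34.0, 104), (-29.000000000000004, 52), (-24.000000000000004, 123), (-19.0, 49), (-14.0, 123), (-9.0, 32), (-4.0, 118), (1.0, 39), (6.000000000000001, 100), (11.0, 31), (16.0, 96), (21.5, 13), (26.0, 76), (36.0, 72), (42.5, 223), (50.5, 19), (55.5, 18), (61.0, 26), (68.0, 60), (80.5, 17)]
98 106 [(-49.5, 29), (-3.5, 15), (7.0, 112), (17.5, 10), (63.0, 20)]
```

View pics/strip.png

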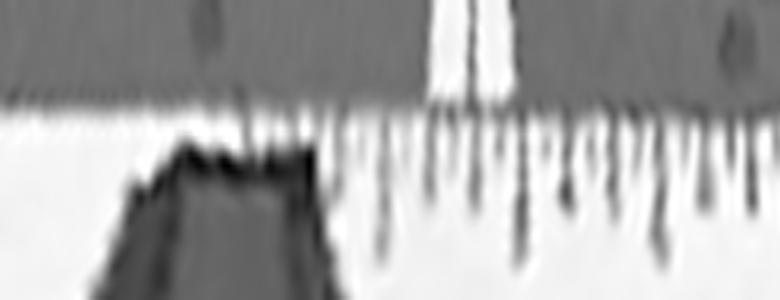

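The index is at 7.0° and the 30 line is at 26.1°, so the scale reads 49.1. It needs 9.1° more clockwise.

jog_arm:
  increments:
    - [[0.0001, -0.0043, 0, 0, 0, 0.0397, 1], [0.0001, -0.0043, 0, 0, 0, 0.0397, 1], [0.0001, -0.0043, 0, 0, 0, 0.0397, 1], [0.0001, -0.0043, 0, 0, 0, 0.0397, 1], [0, 0, 0, 0, 0, 0, 1], [0, 0, 0, 0, 0, 0, 1], [0, 0, 0, 0, 0, 0, -1], [0, 0, 0, 0, 0, 0, -1]]

```text
clock: 7.17
position: [504.5, 275.8, 43.6]
eef_rot: [-179.9, -0.0, -45.1]
ft_force: [0.4, -0.6, 0.0]
width: 24.2
grasp_force: 0.0
```

jog_arm:
  increments:
    - [[0, 0, 0, 0, 0, 0, -1], [0, 0, 0, 0, 0, 0, -1], [0, 0, 0, 0, 0, 0, -1], [0, 0, 0, 0, 0, 0, -1], [0, 0, 0, 0, 0, 0, -1], [0, 0, 0, 0, 0, 0, -1], [0, 0, 0, 0, 0, 0, -1], [0, 0, 0, 0, 0, 0, -1]]

```text
clock: 7.83
position: [504.2, 275.4, 43.5]
eef_rot: [-180.0, 0.0, -45.1]
ft_force: [0.5, 0.3, 0.2]
width: 76.7
grasp_force: 0.0
```

```bash
python3 rd.py; python3 -c "
from h import *
print(bot.read_state()['position'],bot.read_state()['eef_rot'])"
```

```text
66 70 [(-43.0, 102), (-24.5, 12), (-12.5, 76), (17.5, 82), (32.5, 36), (63.50000000000001, 183)]
72 75 [(-54.0, 57), (-43.0, 151), (-33.5, 51), (-22.5, 79), (-13.5, 112), (-3.0000000000000004, 41), (7.499999999999999, 62), (17.0, 93), (32.5, 227), (64.0, 47)]
78 84 [(-58.00000000000001, 37), (-53.5, 128), (-48.00000000000001, 19), (-43.5, 161), (-38.0, 44), (-33.0, 147), (-28.500000000000004, 38), (-23.0, 125), (-18.0, 33), (-13.0, 112), (-8.0, 40), (-3.0000000000000004, 101), (2.0, 33), (7.0, 95), (12.000000000000002, 30), (17.0, 91), (22.0, 18), (26.5, 78), (35.0, 203), (46.5, 12), (60.5, 48)]
98 106 [(-49.5, 28), (-3.5, 15), (7.0, 113), (66.0, 44)]
[504.23302669 275.35119278  43.5507072 ] [ 1.79997644e+02 -4.37630953e-04 -4.51147544e+01]
```

The scale reads 40: its line is at 7.0°, the same as the index, and the saddle x axis is at 47°. I'll retreat and go to the bar.

jog_arm:
  increments:
    - [[0, 0, -0.01, 0, 0, 0, -1], [0, 0, -0.015, 0, 0, 0, -1], [0, 0, -0.02, 0, 0, 0, -1], [0, 0, -0.02, 0, 0, 0, -1], [0, 0, -0.02, 0, 0, 0, -1], [0, 0, -0.02, 0, 0, 0, -1], [0, 0, -0.02, 0, 0, 0, -1], [0, 0, 0, 0, 0, 0, -0.15]]

```text
clock: 8.55
position: [506.2, 276.7, 173.9]
eef_rot: [-179.6, -0.1, -45.1]
ft_force: [0.1, -0.1, 0.5]
width: 84.9
grasp_force: 0.0
```

```bash
python3 -c "
from h import *
plan([568,-331,130],-5,24)"; python3 rd.py | tail -2
```

```text
24 rows: [0.0136 0.0221 0.0018] [-0.0003 -0.0001 -0.0291] deg/row 1.7 mm/row 26.0
78 84 [(-58.00000000000001, 36), (-53.5, 129), (-48.00000000000001, 19), (-43.5, 161), (-38.0, 44), (-33.0, 147), (-28.500000000000004, 37), (-23.0, 123), (-18.0, 32), (-13.0, 111), (-8.0, 40), (-3.0000000000000004, 101), (2.0, 33), (7.0, 94), (12.000000000000002, 30), (16.5, 89), (22.0, 18), (26.5, 78), (35.0, 202), (46.5, 14), (60.5, 50)]
98 106 [(-49.5, 30), (-3.5, 15), (7.0, 113), (65.5, 21)]
```

jog_arm:
  increments:
    - [[0.0136, 0.0221, 0.0018, 0, 0, -0.0291, -0.15], [0.0136, 0.0221, 0.0018, 0, 0, -0.0291, -0.15], [0.0136, 0.0221, 0.0018, 0, 0, -0.0291, -0.15], [0.0136, 0.0221, 0.0018, 0, 0, -0.0291, -0.15], [0.0136, 0.0221, 0.0018, 0, 0, -0.0291, -0.15], [0.0136, 0.0221, 0.0018, 0, 0, -0.0291, -0.15], [0.0136, 0.0221, 0.0018, 0, 0, -0.0291, -0.15], [0.0136, 0.0221, 0.0018, 0, 0, -0.0291, -0.15]]

```text
clock: 9.27
position: [475.8, 68.7, 154.0]
eef_rot: [180.0, 0.0, -31.7]
ft_force: [0.5, 0.5, 0.5]
width: 50.6
grasp_force: 0.0
```

jog_arm:
  increments:
    - [[0.0136, 0.0221, 0.0018, 0, 0, -0.0291, -0.15], [0.0136, 0.0221, 0.0018, 0, 0, -0.0291, -0.15], [0.0136, 0.0221, 0.0018, 0, 0, -0.0291, -0.15], [0.0136, 0.0221, 0.0018, 0, 0, -0.0291, -0.15], [0.0136, 0.0221, 0.0018, 0, 0, -0.0291, -0.15], [0.0136, 0.0221, 0.0018, 0, 0, -0.0291, -0.15], [0.0136, 0.0221, 0.0018, 0, 0, -0.0291, -0.15], [0.0136, 0.0221, 0.0018, 0, 0, -0.0291, -0.15]]

```text
clock: 9.93
position: [496.5, -137.4, 139.5]
eef_rot: [180.0, 0.0, -18.4]
ft_force: [0.6, 0.3, 0.2]
width: 50.2
grasp_force: 0.0
```

jog_arm:
  increments:
    - [[0.0136, 0.0221, 0.0018, 0, 0, -0.0291, -0.15], [0.0136, 0.0221, 0.0018, 0, 0, -0.0291, -0.15], [0.0136, 0.0221, 0.0018, 0, 0, -0.0291, -0.15], [0.0136, 0.0221, 0.0018, 0, 0, -0.0291, -0.15], [0.0136, 0.0221, 0.0018, 0, 0, -0.0291, -0.15], [0.0136, 0.0221, 0.0018, 0, 0, -0.0291, -0.15], [0.0136, 0.0221, 0.0018, 0, 0, -0.0291, -0.15], [0.0136, 0.0221, 0.0018, 0, 0, -0.0291, -0.15]]

```text
clock: 10.6
position: [564.3, -333.1, 124.8]
eef_rot: [-180.0, 0.1, -5.0]
ft_force: [0.2, 0.9, 0.7]
width: 50.3
grasp_force: 0.0
```

```bash
python3 -c "
from h import *
a=snap('scene'); s=bot.read_state();print(s['position'],s['eef_rot'],s['width'],s['joints'])
plan([568,-331,33],-5,8)
i=a['pixels'][:,:,::-1]
cv2.imwrite('pics/c4.png',cv2.resize(i[110:210,150:250],None,fx=6,fy=6,interpolation=cv2.INTER_CUBIC))"
```

```text
[ 565.86164223 -336.51366379  124.05283575] [ 1.79938249e+02  5.42595593e-02 -4.94883890e+00] 49.97716070350431 [-1.37604898e+01  2.33892192e+01 -9.11262259e+00  8.21698238e-02
 -5.75423446e+01  9.87675549e+01]
8 rows: [ 0.0002 -0.0007  0.0114] [0.0001 0.0001 0.0001] deg/row 0.0 mm/row 11.4
```

View pics/c4.png

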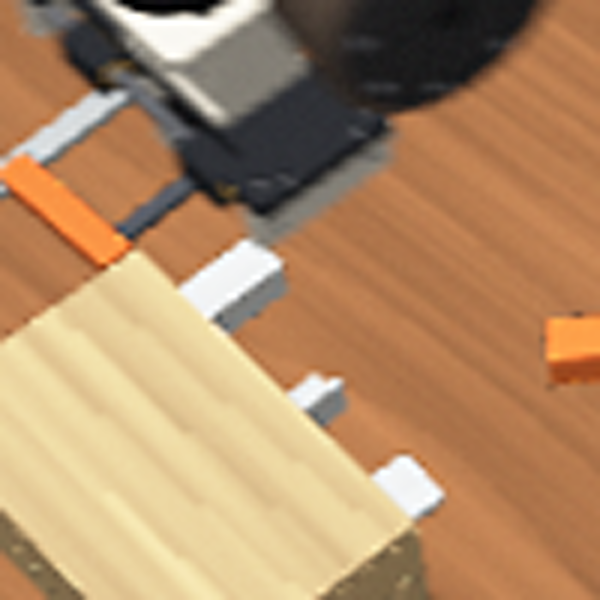

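The square bar's near end is clear: its top-face corners are at (191,150) and (197,153) px. I'll descend and grip.

jog_arm:
  increments:
    - [[0.0002, -0.0007, 0.0114, 0, 0, 0, -0.15], [0.0002, -0.0007, 0.0114, 0, 0, 0, -0.15], [0.0002, -0.0007, 0.0114, 0, 0, 0, -0.15], [0.0002, -0.0007, 0.0114, 0, 0, 0, -0.15], [0.0002, -0.0007, 0.0114, 0, 0, 0, -0.15], [0.0002, -0.0007, 0.0114, 0, 0, 0, -0.15], [0.0002, -0.0007, 0.0114, 0, 0, 0, -0.15], [0.0002, -0.0007, 0.0114, 0, 0, 0, -0.15]]

```text
clock: 11.32
position: [566.7, -326.0, 33.0]
eef_rot: [180.0, 0.0, -5.1]
ft_force: [0.5, -0.7, 0.0]
width: 50.2
grasp_force: 0.0
```

jog_arm:
  increments:
    - [[0, 0, 0, 0, 0, 0, 1], [0, 0, 0, 0, 0, 0, 1], [0, 0, 0, 0, 0, 0, 1], [0, 0, 0, 0, 0, 0, 1], [0, 0, 0, 0, 0, 0, 1], [0, 0, 0, 0, 0, 0, 1], [0, 0, 0, 0, 0, 0, 1], [0, 0, 0, 0, 0, 0, 1]]
  grip_force: 50

```text
clock: 11.98
position: [567.0, -326.6, 34.9]
eef_rot: [180.0, -0.1, -5.1]
ft_force: [-1.2, 0.7, 2.9]
width: 24.9
grasp_force: 49.5
```

jog_arm:
  increments:
    - [[0, 0, -0.003, 0, 0, 0, 1], [-0.008, 0, 0, 0, 0, 0, 1], [-0.015, 0, 0, 0, 0, 0, 1], [-0.015, 0, 0, 0, 0, 0, 1], [-0.015, 0, 0, 0, 0, 0, 1], [-0.015, 0, 0, 0, 0, 0, 1], [-0.015, 0, 0, 0, 0, 0, 1], [-0.015, 0, 0, 0, 0, 0, 1]]

```text
clock: 12.65
position: [467.0, -317.2, 36.6]
eef_rot: [-180.0, 0.1, -5.1]
ft_force: [0.1, -0.3, -3.3]
width: 24.8
grasp_force: 49.5
```

jog_arm:
  increments:
    - [[-0.015, 0, 0, 0, 0, 0, 1], [-0.015, 0, 0, 0, 0, 0, 1], [-0.015, 0, 0, 0, 0, 0, 1], [-0.012, 0, 0, 0, 0, 0, 1], [0, 0, 0, 0, 0, 0, 1], [0, 0, 0, 0, 0, 0, 1], [0, 0, 0, 0, 0, 0, 1], [0, 0, 0, 0, 0, 0, 1]]

```text
clock: 13.32
position: [412.8, -312.8, 37.2]
eef_rot: [180.0, -0.0, -5.1]
ft_force: [-0.8, -0.9, -4.4]
width: 24.4
grasp_force: 49.5
```

```bash
python3 -c "
from h import *
a=snap('scene'); s=bot.read_state();print(s['position'],s['eef_rot'],s['width'],s['ft_force'],s['torque'])
i=a['pixels'][:,:,::-1]
cv2.imwrite('pics/c5.png',cv2.resize(i[90:210,140:290],None,fx=5,fy=5,interpolation=cv2.INTER_CUBIC))"
```

```text
[ 412.71661357 -312.7159675    37.09870782] [ 1.79995754e+02 -9.97035187e-03 -5.08672952e+00] 24.58008062079437 [ 1.08763058 -0.53660146 -3.87781907] [ 0.03116582  0.27330287 -0.01546984]
```

View pics/c5.png

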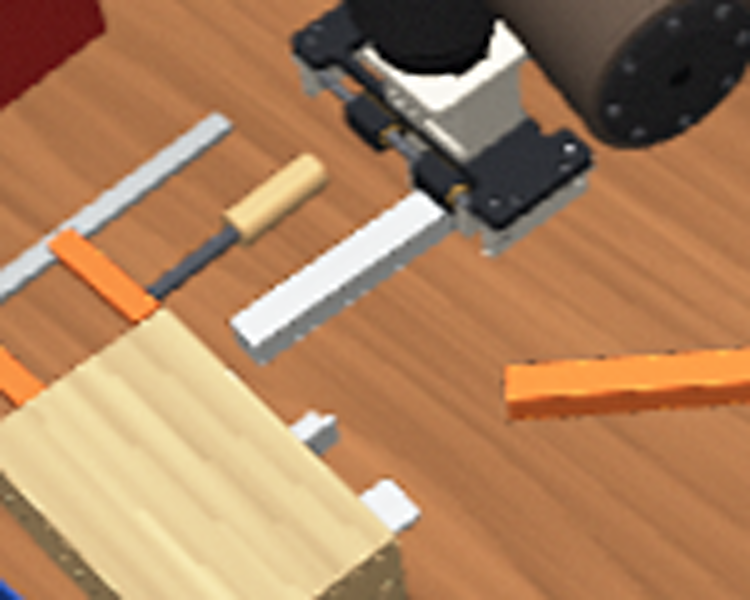

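The bar is out and held level, with its far end at about (190,157) px. I'll lower it to the bench and release.

jog_arm:
  increments:
    - [[0, 0, 0.006, 0, 0, 0, 1], [0, 0, 0.006, 0, 0, 0, 1], [0, 0, 0.006, 0, 0, 0, 1], [0, 0, 0.005, 0, 0, 0, 1], [0, 0, 0.004, 0, 0, 0, 1], [0, 0, 0.003, 0, 0, 0, 1], [0, 0, 0.002, 0, 0, 0, 1], [0, 0, 0, 0, 0, 0, 1]]

```text
clock: 14.03
position: [412.3, -312.7, 5.1]
eef_rot: [180.0, 0.0, -5.1]
ft_force: [-0.0, 0.1, -1.1]
width: 25.0
grasp_force: 49.5
```

jog_arm:
  increments:
    - [[0, 0, 0, 0, 0, 0, 1], [0, 0, 0, 0, 0, 0, 0.2], [0, 0, 0, 0, 0, 0, -0.15], [0, 0, 0, 0, 0, 0, -0.15], [0, 0, 0, 0, 0, 0, -0.15], [0, 0, 0, 0, 0, 0, -0.15], [0, 0, 0, 0, 0, 0, -0.15], [0, 0, -0.005, 0, 0, 0, -0.15]]

```text
clock: 14.7
position: [411.6, -312.5, 9.6]
eef_rot: [-180.0, 0.1, -5.1]
ft_force: [-0.4, 0.6, -0.2]
width: 50.2
grasp_force: 0.0
```

jog_arm:
  increments:
    - [[0, 0, -0.01, 0, 0, 0, -0.15], [0, 0, -0.015, 0, 0, 0, -0.15], [0, 0, -0.015, 0, 0, 0, -0.15], [0, 0, -0.015, 0, 0, 0, -0.15], [0, 0, -0.015, 0, 0, 0, -0.15], [0, 0, -0.01, 0, 0, 0, -0.15], [0, 0, 0, 0, 0, 0, -0.15], [0, 0, 0, 0, 0, 0, -0.15]]

```text
clock: 15.37
position: [412.5, -312.7, 90.9]
eef_rot: [180.0, -0.1, -5.1]
ft_force: [-1.1, -0.2, -0.2]
width: 50.3
grasp_force: 0.0
```

```bash
python3 -c "
from h import *
s=bot.read_state();print(s['position'],s['eef_rot'],s['width'])
a=snap('scene'); hsv=cv2.cvtColor(a['pixels'],cv2.COLOR_RGB2HSV)
w=cv2.inRange(hsv,(0,0,195),(180,40,255)); w[:112]=0;w[168:]=0;w[:,:184]=0;w[:,240:]=0
cs,_=cv2.findContours(w,cv2.RETR_EXTERNAL,cv2.CHAIN_APPROX_NONE)
for k in cs:
  if cv2.contourArea(k)>20:
    r=cv2.minAreaRect(k);P=ray(a,cv2.boxPoints(r),25)[:,:2];print(r,P.round(1).tolist(),P.mean(0))
i=a['pixels'][:,:,::-1]
cv2.imwrite('pics/c6.png',cv2.resize(i[90:210,140:290],None,fx=5,fy=5,interpolation=cv2.INTER_CUBIC))"
```

```text
[ 412.54206669 -312.69393613   90.90363919] [ 1.79988531e+02 -1.02234258e-01 -5.10619368e+00] 50.29238958359457
((212.15489196777344, 146.00018310546875), (6.837880611419678, 55.663089752197266), 55.3758430480957) [[570.0, -341.1], [387.2, -320.8], [395.3, -295.9], [576.5, -317.0]] [ 482.25363169 -318.67481401]
```

View pics/c6.png

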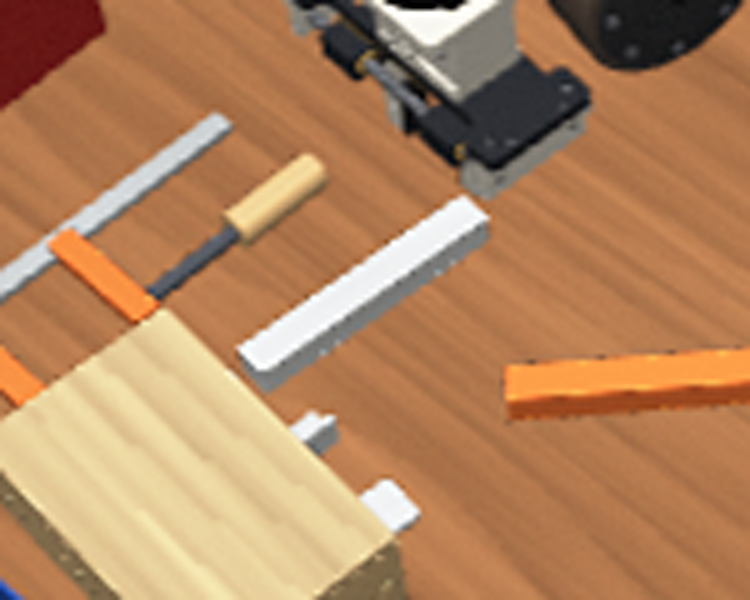

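The bar lies on the bench with its centre at about (482,-319) mm and its yaw near -5°. I'll regrasp it at the middle.

jog_arm:
  increments:
    - [[0.01, 0, 0, 0, 0, 0, -0.15], [0.015, 0, 0, 0, 0, 0, -0.15], [0.02, 0, 0, 0, 0, 0, -0.15], [0.015, 0, 0, 0, 0, 0, -0.15], [0.01, 0, 0, 0, 0, 0, -0.15], [0, 0, 0.01, 0, 0, 0, -0.15], [0, 0, 0.01, 0, 0, 0, -0.15], [0, 0, 0.01, 0, 0, 0, -0.15]]

```text
clock: 16.08
position: [480.7, -318.4, 58.3]
eef_rot: [-180.0, 0.1, -5.1]
ft_force: [-0.5, 0.4, 0.5]
width: 50.4
grasp_force: 0.0
```

jog_arm:
  increments:
    - [[0, 0, 0.012, 0, 0, 0, -0.15], [0, 0, 0.012, 0, 0, 0, -0.15], [0, 0, 0.01, 0, 0, 0, -0.15], [0, 0, 0.01, 0, 0, 0, -0.15], [0, 0, 0.008, 0, 0, 0, -0.15], [0, 0, 0.004, 0, 0, 0, -0.15], [0, 0, 0, 0, 0, 0, -0.15], [0, 0, 0, 0, 0, 0, -0.15]]

```text
clock: 16.75
position: [481.9, -318.9, 4.1]
eef_rot: [180.0, 0.0, -5.1]
ft_force: [0.6, -0.7, 0.8]
width: 50.3
grasp_force: 0.0
```

jog_arm:
  increments:
    - [[0, 0, 0, 0, 0, 0, 1], [0, 0, 0, 0, 0, 0, 1], [0, 0, 0, 0, 0, 0, 1], [0, 0, 0, 0, 0, 0, 1], [0, 0, 0, 0, 0, 0, 1], [0, 0, 0, 0, 0, 0, 1], [0, 0, 0, 0, 0, 0, 1], [0, 0, 0, 0, 0, 0, 1]]
  grip_force: 40

```text
clock: 17.42
position: [482.2, -319.1, 4.6]
eef_rot: [180.0, -0.0, -5.1]
ft_force: [-0.1, -0.4, 4.5]
width: 24.6
grasp_force: 39.8
```

```bash
python3 -c "
from h import *
from scipy.optimize import least_squares
Q=np.array([[478.4,163.9],[472.4,200.3],[479,236.5],[492.4,262.1],[504.3,275.6]])
r=least_squares(lambda c:np.hypot(*(Q-c).T)-108,[581,200]);print(r.x,r.fun)
s=bot.read_state();print(s['position'],s['eef_rot'],s['width'],s['ft_force'])"
```

```text
[580.40346879 199.21847045] [-0.05509739  0.00888379  0.03969608  0.16051626 -0.17664437]
[ 482.20706131 -319.07482477    4.57361045] [ 1.79980841e+02 -3.40861039e-02 -5.08172147e+00] 24.64558894606929 [-0.05372318 -0.43525201  4.52105845]
```

jog_arm:
  increments:
    - [[0, 0, -0.008, 0, 0, 0, 1], [0, 0, -0.015, 0, 0, 0, 1], [0, 0, -0.02, 0, 0, 0, 1], [0, 0, -0.025, 0, 0, 0, 1], [0, 0, -0.025, 0, 0, 0, 1], [0, 0, -0.025, 0, 0, 0, 1], [0, 0, -0.018, 0, 0, 0, 1], [0, 0, 0, 0, 0, 0, 1]]

```text
clock: 18.08
position: [483.6, -319.4, 144.2]
eef_rot: [179.9, -0.3, -5.1]
ft_force: [1.6, -1.2, -2.5]
width: 24.7
grasp_force: 39.8
```

```bash
python3 -c "
from h import *
s=bot.read_state();print(s['position'],s['width'],s['ft_force'],s['torque'])
plan([580.4,199.2,140],45.2,32)"
```

```text
[ 483.58886546 -319.41362936  144.18346664] 24.67670974234221 [ 1.55791751 -1.1716943  -2.49822887] [-0.08178654 -0.24392633  0.04112019]
32 rows: [ 0.0085 -0.0148  0.0001] [ 0.0001 -0.0001 -0.0274] deg/row 1.6 mm/row 17.0
```

jog_arm:
  increments:
    - [[0.0085, -0.0148, 0.0001, 0, 0, -0.0274, 1], [0.0085, -0.0148, 0.0001, 0, 0, -0.0274, 1], [0.0085, -0.0148, 0.0001, 0, 0, -0.0274, 1], [0.0085, -0.0148, 0.0001, 0, 0, -0.0274, 1], [0.0085, -0.0148, 0.0001, 0, 0, -0.0274, 1], [0.0085, -0.0148, 0.0001, 0, 0, -0.0274, 1], [0.0085, -0.0148, 0.0001, 0, 0, -0.0274, 1], [0.0085, -0.0148, 0.0001, 0, 0, -0.0274, 1]]

```text
clock: 18.75
position: [548.1, -199.1, 137.6]
eef_rot: [-179.9, 0.2, 7.5]
ft_force: [0.3, -0.2, -5.0]
width: 24.8
grasp_force: 39.8
```

jog_arm:
  increments:
    - [[0.0085, -0.0148, 0.0001, 0, 0, -0.0274, 1], [0.0085, -0.0148, 0.0001, 0, 0, -0.0274, 1], [0.0085, -0.0148, 0.0001, 0, 0, -0.0274, 1], [0.0085, -0.0148, 0.0001, 0, 0, -0.0274, 1], [0.0085, -0.0148, 0.0001, 0, 0, -0.0274, 1], [0.0085, -0.0148, 0.0001, 0, 0, -0.0274, 1], [0.0085, -0.0148, 0.0001, 0, 0, -0.0274, 1], [0.0085, -0.0148, 0.0001, 0, 0, -0.0274, 1]]

```text
clock: 19.42
position: [587.5, -69.0, 136.8]
eef_rot: [-179.9, 0.2, 20.1]
ft_force: [0.6, -0.6, -3.0]
width: 24.6
grasp_force: 39.8
```

jog_arm:
  increments:
    - [[0.0085, -0.0148, 0.0001, 0, 0, -0.0274, 1], [0.0085, -0.0148, 0.0001, 0, 0, -0.0274, 1], [0.0085, -0.0148, 0.0001, 0, 0, -0.0274, 1], [0.0085, -0.0148, 0.0001, 0, 0, -0.0274, 1], [0.0085, -0.0148, 0.0001, 0, 0, -0.0274, 1], [0.0085, -0.0148, 0.0001, 0, 0, -0.0274, 1], [0.0085, -0.0148, 0.0001, 0, 0, -0.0274, 1], [0.0085, -0.0148, 0.0001, 0, 0, -0.0274, 1]]

```text
clock: 20.08
position: [597.7, 66.7, 136.0]
eef_rot: [-179.9, 0.2, 32.6]
ft_force: [-0.5, -0.8, -3.8]
width: 24.7
grasp_force: 39.8
```

jog_arm:
  increments:
    - [[0.0085, -0.0148, 0.0001, 0, 0, -0.0274, 1], [0.0085, -0.0148, 0.0001, 0, 0, -0.0274, 1], [0.0085, -0.0148, 0.0001, 0, 0, -0.0274, 1], [0.0085, -0.0148, 0.0001, 0, 0, -0.0274, 1], [0.0085, -0.0148, 0.0001, 0, 0, -0.0274, 1], [0.0085, -0.0148, 0.0001, 0, 0, -0.0274, 1], [0.0085, -0.0148, 0.0001, 0, 0, -0.0274, 1], [0.0085, -0.0148, 0.0001, 0, 0, -0.0274, 1]]

```text
clock: 20.75
position: [578.1, 201.3, 135.1]
eef_rot: [-179.9, 0.2, 45.2]
ft_force: [-0.1, 0.1, -4.2]
width: 25.0
grasp_force: 39.8
```

jog_arm:
  increments:
    - [[0, 0, 0, 0, 0, 0, 1], [0, 0, 0, 0, 0, 0, 1], [0, 0, 0, 0, 0, 0, 1], [0, 0, 0, 0, 0, 0, 1], [0, 0, 0, 0, 0, 0, 1], [0, 0, 0, 0, 0, 0, 1], [0, 0, 0, 0, 0, 0, 1], [0, 0, 0, 0, 0, 0, 1]]

```text
clock: 21.42
position: [579.6, 200.5, 137.0]
eef_rot: [-180.0, -0.0, 45.1]
ft_force: [0.2, -0.0, -3.9]
width: 24.9
grasp_force: 39.8
```

```bash
python3 -c "
from h import *
s=bot.read_state();print(s['position'],s['eef_rot'],s['width'])
plan([580.4,199.2,72],45.2,8)
a=snap('scene')['pixels'][:,:,::-1]
cv2.imwrite('pics/c7.png',cv2.resize(a[205:325,255:375],None,fx=5,fy=5,interpolation=cv2.INTER_CUBIC))"
```

```text
[579.5767365  200.5388783  136.97485308] [-1.79996457e+02 -5.99136308e-04  4.51029309e+01] 24.90617790714545
8 rows: [-0.      0.0002  0.0081] [-0.     -0.     -0.0002] deg/row 0.0 mm/row 8.1
```

View pics/c7.png

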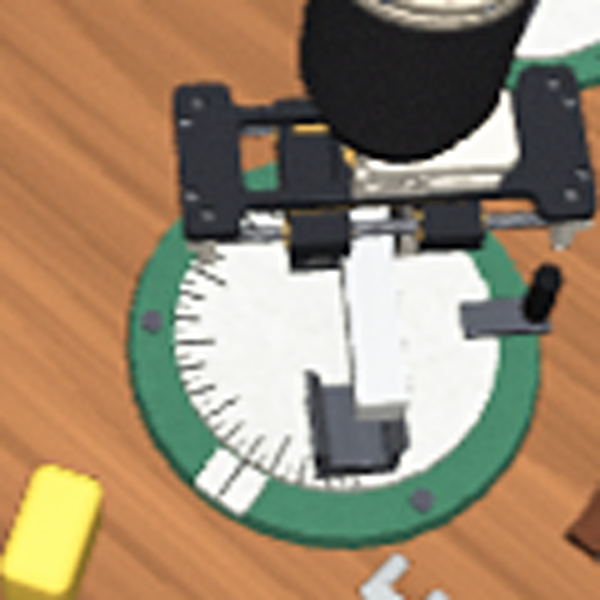

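The bar hangs above the saddles in line with them: its outer end is at about (331,287) px and the near saddle at (327,290) px. I'll descend while watching the force.

jog_arm:
  increments:
    - [[0, 0.0002, 0.008, 0, 0, 0, 1], [0, 0.0002, 0.01, 0, 0, 0, 1], [0, 0.0002, 0.01, 0, 0, 0, 1], [0, 0.0002, 0.01, 0, 0, 0, 1], [0, 0.0002, 0.01, 0, 0, 0, 1], [0, 0.0002, 0.008, 0, 0, 0, 1], [0, 0.0002, 0.006, 0, 0, 0, 1], [0, 0, 0.004, 0, 0, 0, 1]]

```text
clock: 22.13
position: [580.2, 199.6, 69.7]
eef_rot: [-180.0, 0.1, 45.1]
ft_force: [-0.0, 0.3, -3.8]
width: 25.0
grasp_force: 39.8
```

jog_arm:
  increments:
    - [[0, 0, 0.002, 0, 0, 0, 1], [0, 0, 0.002, 0, 0, 0, 1], [0, 0, 0.002, 0, 0, 0, 1], [0, 0, 0.002, 0, 0, 0, 1], [0, 0, 0.002, 0, 0, 0, 1], [0, 0, 0.002, 0, 0, 0, 1], [0, 0, 0, 0, 0, 0, 1], [0, 0, 0, 0, 0, 0, 1]]

```text
clock: 22.8
position: [580.9, 199.8, 59.2]
eef_rot: [180.0, -0.0, 45.2]
ft_force: [1.6, -2.4, -2.1]
width: 24.5
grasp_force: 39.8
```

jog_arm:
  increments:
    - [[0, 0.0008, 0, 0, 0, 0, 1], [0, 0.0007, 0, 0, 0, 0, 1], [0, 0, 0.002, 0, 0, 0, 1], [0, 0, 0.002, 0, 0, 0, 1], [0, 0, 0.002, 0, 0, 0, 1], [0, 0, 0.001, 0, 0, 0, 1], [0, 0, 0, 0, 0, 0, 1], [0, 0, 0, 0, 0, 0, 1]]

```text
clock: 23.47
position: [581.6, 198.6, 51.7]
eef_rot: [180.0, 0.0, 45.1]
ft_force: [2.8, -2.5, -4.5]
width: 24.5
grasp_force: 39.9
```

jog_arm:
  increments:
    - [[0, 0.001, 0, 0, 0, 0, 1], [0, 0.0005, 0, 0, 0, 0, 1], [0, 0, 0.002, 0, 0, 0, 1], [0, 0, 0.002, 0, 0, 0, 1], [0, 0, 0.001, 0, 0, 0, 1], [0, 0, 0.001, 0, 0, 0, 1], [0, 0, 0, 0, 0, 0, 1], [0, 0, 0, 0, 0, 0, 1]]

```text
clock: 24.13
position: [582.4, 197.8, 45.8]
eef_rot: [-180.0, 0.0, 45.1]
ft_force: [-1.0, 2.0, -5.3]
width: 24.8
grasp_force: 39.9
```

```bash
python3 -c "
from h import *
s=bot.read_state();print(s['position'],s['ft_force'],s['torque'])"; python3 rd.py|tail -2
```

```text
[582.42317686 197.83220421  45.76312595] [-1.04761547  1.95174596 -5.33772374] [0.39415331 0.35176033 0.14330623]
78 84 [(-56.0, 25), (-43.5, 107), (-38.0, 43), (-33.0, 147), (-28.500000000000004, 35), (-23.0, 123), (-18.0, 31), (-13.0, 109), (-8.0, 37), (-3.0000000000000004, 98), (2.0, 31), (7.0, 91), (12.000000000000002, 29), (17.0, 88), (22.0, 16), (26.5, 78), (35.0, 203), (50.5, 12), (60.5, 114)]
98 106 [(-49.5, 29), (-3.5, 17), (7.0, 109), (66.0, 20)]
```

jog_arm:
  increments:
    - [[0, 0, 0.0007, 0, 0, 0, 1], [0, 0, 0.0007, 0, 0, 0, 1], [0, 0, 0, 0, 0, 0, 1], [0, 0, 0, 0, 0, 0, -0.1], [0, 0, 0, 0, 0, 0, -0.1], [0, 0, 0, 0, 0, 0, -0.1], [0, 0, 0, 0, 0, 0, -0.1], [0, 0, 0, 0, 0, 0, -0.1]]
  grip_force: 10

```text
clock: 24.85
position: [582.9, 197.9, 44.8]
eef_rot: [180.0, -0.0, 45.1]
ft_force: [0.4, -0.0, 0.5]
width: 47.3
grasp_force: 0.0
```

jog_arm:
  increments:
    - [[0, 0, -0.005, 0, 0, 0, -0.1], [0, 0, -0.01, 0, 0, 0, -0.1], [0, 0, -0.015, 0, 0, 0, -0.1], [0, 0, -0.02, 0, 0, 0, -0.1], [0, 0, -0.02, 0, 0, 0, -0.1], [0, 0, -0.02, 0, 0, 0, -0.1], [0, 0, -0.03, 0, 0, 0, -0.1], [0, 0, -0.03, 0, 0, 0, -0.1]]

```text
clock: 25.52
position: [582.3, 197.4, 196.4]
eef_rot: [180.0, 0.0, 45.1]
ft_force: [0.4, 0.4, -0.0]
width: 48.2
grasp_force: 0.0
```

jog_arm:
  increments:
    - [[-0.03, 0, -0.02, 0, 0, 0, -0.1], [-0.03, 0, -0.01, 0, 0, 0, -0.1], [-0.03, 0, 0, 0, 0, 0, -0.1], [-0.03, 0, 0, 0, 0, 0, -0.1], [-0.03, 0, 0, 0, 0, 0, -0.1], [-0.02, 0, 0, 0, 0, 0, -0.1], [0, 0, 0, 0, 0, 0, -0.1], [0, 0, 0, 0, 0, 0, -0.1]]

```text
clock: 26.18
position: [462.5, 76.8, 226.1]
eef_rot: [180.0, -0.2, 45.1]
ft_force: [1.4, 0.3, 0.7]
width: 48.5
grasp_force: 0.0
```

```bash
python3 - <<'E'
from h import *
print(bot.read_state()['position'])
for n,c in(('scene',(322,272)),('top',(196,200))):
    a=snap(n,n+'_end.png'); hsv=cv2.cvtColor(a['pixels'],cv2.COLOR_RGB2HSV)
    # predicted bar top corners at z=65 and measured white inside/outside
    u=np.array([np.cos(np.radians(45)),np.sin(np.radians(45)),0]);v=np.array([-u[1],u[0],0]);C=np.array([580.4,199.2,65])
    g=cv2.cvtColor(a['pixels'],cv2.COLOR_RGB2GRAY).astype(np.float32)
    for nm,ds in(('along',[C+u*t for t in range(-110,111,5)]),('across@+60',[C+u*60+v*t for t in range(-32,33,2)]),('across@-60',[C-u*60+v*t for t in range(-32,33,2)])):
        q=pix(a,ds).astype(np.float32); print(n,nm,cv2.remap(g,q[:,:1],q[:,1:],cv2.INTER_LINEAR).ravel().astype(int).tolist())
E
python3 rd.py|tail -2
```

```text
[462.52335096  76.78715979 226.14579846]
scene along [125, 126, 125, 124, 125, 207, 245, 244, 243, 243, 243, 243, 243, 242, 242, 241, 241, 241, 241, 241, 240, 240, 239, 240, 240, 240, 240, 240, 240, 240, 240, 241, 241, 241, 241, 241, 241, 242, 242, 242, 245, 169, 155, 138, 113]
scene across@+60 [241, 244, 238, 201, 137, 83, 70, 67, 81, 133, 209, 239, 244, 241, 241, 241, 241, 241, 241, 242, 246, 242, 202, 88, 59, 68, 69, 71, 109, 173, 238, 246, 244]
scene across@-60 [204, 201, 154, 86, 77, 70, 64, 79, 82, 131, 227, 244, 246, 244, 244, 244, 243, 243, 243, 241, 245, 242, 204, 112, 62, 67, 71, 91, 121, 151, 148, 133, 117]
top along [114, 53, 43, 42, 42, 41, 41, 41, 43, 56, 79, 86, 73, 61, 61, 63, 63, 64, 63, 63, 61, 61, 60, 60, 60, 60, 59, 59, 59, 59, 60, 60, 59, 60, 60, 59, 59, 59, 61, 72, 67, 57, 57, 69, 82]
top across@+60 [60, 61, 60, 60, 60, 60, 60, 60, 60, 60, 60, 60, 60, 59, 59, 60, 60, 60, 60, 59, 59, 59, 58, 58, 57, 57, 57, 57, 57, 57, 57, 57, 57]
top across@-60 [85, 84, 84, 84, 85, 85, 86, 85, 86, 86, 86, 85, 84, 82, 82, 80, 79, 75, 71, 66, 62, 58, 54, 51, 48, 46, 44, 43, 42, 42, 42, 44, 46]
78 84 [(-58.00000000000001, 37), (-53.5, 131), (-48.00000000000001, 20), (-43.5, 162), (-38.0, 44), (-33.0, 147), (-28.500000000000004, 39), (-23.0, 125), (-18.0, 33), (-13.0, 111), (-8.0, 39), (-3.0000000000000004, 102), (2.0, 33), (7.0, 96), (12.000000000000002, 31), (17.0, 92), (22.0, 20), (26.5, 80), (35.0, 203), (52.0, 10), (60.5, 119)]
98 106 [(-49.5, 27), (-3.5, 15), (7.0, 114), (66.0, 19)]
```

```bash
python3 -c "
from workcell import bot
print(bot.finish_job())"
```

```text
the job is handed in; nothing more can be done
None
```

I set the scale to 40°, seated the square bar in both saddles, and handed the job in at about 26 s. In the last images the scale still reads 40, with the bar parallel to the saddles and about 4 mm off centre along them. The hand-in gave no verdict.

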